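Tip trimmed plaster models from a tipping tray into a case pan

TASK

Slide the blue case pan along the worktop, without lifting it, until its plain end (not the one with the paper label) stands squarely and flush against the front of the grey tipping stand, under the lip of the tray. Then push the tray's red handle bar over towards the pan, steadily and without flinging the tray, so that both plaster models slide into the pan, and bring the tray back down to rest. Do not touch the models with the robot, and leave the bottle, the red tin and the small glass dish standing where they are.

Things in the scene. Friction and masses are not known exactly. Their poses are not given: they have to be found in the camera images.
- stand: Grey tipping stand, fixed, yawed up to 0.2 rad. Origin on the worktop, middle of its width; its +x points to its back (away from the robot at yaw 0), y across. Its flat front is the vertical plane x = +2 mm; it occupies x = +2 to +152, y = -63 to +63 mm. 53 mm and more above the worktop, two hinge brackets (y = +-55, 81 mm high) overhang to x = -18 mm and the tray lip to x = -32 mm.
- handle_bar (a point): Middle of the red handle bar (14 mm thick, 80 mm long, along the stand's y), carried above the tray by rods at y = +-48 mm. Tray down: 14 mm in front of the hinge, 139 mm above the worktop. Free air behind and below it (tray floor 65 mm below, the models stand 31 mm up from that). It circles the hinge at radius 70 mm, moving forward (stand -x) and down as the tray tips.
- tray (a joint): Tray angle, rad: 0 = down on its rear pad, up to 1.05 = tipped fully forward, rear end up, lip down over the pan. A level push of some 5 to 10 N forward on the handle bar tips it (the hinge is damped); it sinks back by its own weight when the fingers give way. Keep under 3 rad/s. The models begin to slide at 0.3 to 0.5 rad; tip it nearly fully to empty it.
- pan: Loose blue open case pan, 132 mm long (its x), 112 mm wide (its y), walls 35 mm high, 4 mm thick, about 0.45 kg. Origin at the centre of its underside. Its +x end is the plain end that goes against the stand (the -x end has a paper label). Docked: axes parallel to the stand's, origin 66 mm in front of the stand's flat front, middle to middle. Pull tab on its +y side.
- pan_tab (a point): Centre of the gripping part of the pan's upright pull tab, 60 mm above the worktop, at pan x = -14, y = +58 mm. The tab is 44 mm long (pan x), 12 mm thick (pan y), from 33 to 75 mm above the worktop; grip it from above across its thickness.
- tan_model_center (a point): Tan plaster dental arch model, about 59 x 62 mm, 31 mm high with its teeth, 0.14 kg; point on its axis 8 mm above its underside (half-way up its solid base). Starts flat on the tray.
- blue_model_center (a point): Plaster dental arch model with a grey-blue base, same size; point on its axis 8 mm above its underside (half-way up its solid base). Starts flat on the tray.
- bottle: Bystander: white bottle with a blue cap, 38 mm in diameter, 86 mm high, loose. Origin at the centre of its underside.
- tin: Bystander: round tin with a red lid, 50 mm in diameter, 22 mm high, loose. Origin at the centre of its underside.
- tan_model: The tan model as a body; origin at the centre of its underside, z up when it lies flat.
- blue_model: The grey-blue-based model as a body; origin at the centre of its underside, z up when it lies flat.
- tray_hinge (a point): Middle of the tray's hinge line (parallel to the stand's y), at stand x = -10 mm, 70 mm above the worktop. Aluminium tray: floor 84 mm wide inside, reaching from 22 mm in front of this point to 144 mm behind it, 74 mm above the worktop; side and back walls 20 mm high, front open.
- vice_foot (a point): World point on the worktop under the small blue bench vice, a fixed obstacle 83 mm high that covers world x 0.534 to 0.626, y 0.08 to 0.20. Other limits: a fixed board 10 mm thick covers the worktop right of y = -0.177; the worktop's front edge is at x = 0.285, its left edge beyond y = 0.34. A shelf hangs over x > 0.62, 0.52 m up: mind tall wrists there.
- dish: Bystander: small faceted glass dish, 32 mm in diameter, 26 mm high, loose. Origin at the centre of its underside.

How it is judged (in metres and radians):
On the way, in this order (a step that is already met when the one before it is completed fails the run):
1. the pan stands squarely and flush against the front of the stand, under the lip (x of pan in the frame of stand above -0.074 m and y of pan in the frame of stand between -0.012 and 0.012 m and angle between the x axis of pan and the x axis of stand, either way round below 0.09 rad and y of pan_tab in the frame of stand above 0.03 m), for 0.2 s.
2. the tray is tipped and both models have slid into the pan (x of tan_model_center in the frame of pan between -0.064 and 0.064 m and y of tan_model_center in the frame of pan between -0.054 and 0.054 m and height (world z) of each of tan_model_center, blue_model_center below 0.06 m and x of blue_model_center in the frame of pan between -0.064 and 0.064 m and y of blue_model_center in the frame of pan between -0.054 and 0.054 m and value of joint tray above 0.3 rad), for 0.2 s.
3. the tray is back down at rest (value of joint tray below 0.04 rad), for 0.2 s.
At the end, for the whole second after the job is handed in: Both models lie at rest inside the pan (centres within its walls, below 60 mm), the pan still stands against the stand (gap under 20 mm, within 20 mm sideways and 0.15 rad), the tray is down (under 0.04 rad) and the robot touches nothing (x of tan_model_center in the frame of pan between -0.064 and 0.064 m and y of tan_model_center in the frame of pan between -0.054 and 0.054 m and height (world z) of each of tan_model_center, blue_model_center below 0.06 m and x of blue_model_center in the frame of pan between -0.064 and 0.064 m and y of blue_model_center in the frame of pan between -0.054 and 0.054 m and linear speed of each of tan_model, blue_model, pan below 0.02 m/s and x of pan in the frame of stand above -0.086 m and y of pan in the frame of stand between -0.02 and 0.02 m and angle between the x axis of pan and the x axis of stand, either way round below 0.15 rad and value of joint tray below 0.04 rad and y of pan_tab in the frame of stand above 0.03 m).
It fails at once if the robot touches a model (contact force between any of the fingers, the arm and tan_model above 0.3 N or contact force between any of the fingers, the arm and blue_model above 0.3 N).
It fails at once if the pan is lifted off the worktop or tipped (height (world z) of pan above 0.02 m or angle between pan's own z axis and vertical above 0.2 rad).
It fails at once if the tray is flung either way (faster than 3 rad/s) (velocity of joint tray above 3 rad/s or velocity of joint tray below -3 rad/s).
It fails at once if the bottle, tin or dish is shifted more than 20 mm or tipped (distance of any of bottle, tin, dish from where it was at the start of the episode above 0.02 m or angle between any of bottle, tin, dish's own z axis and vertical above 0.3 rad).
It also fails if it takes over 51 s, if anything falls off the work surface, if the arm or the gripper's body presses on something with over 40 N, if the wrist force passes 120 N, or if a joint passes its speed limit or range.

ROBOT

A 6-joint arm with a two-finger parallel gripper is mounted at the origin on a cart in front of the work surface, level with it; the furniture and walls round the work are solid. World frame = base frame: x ahead of the robot, y to its left, z up, the work surface at z = 0. Lengths are in m, angles in degrees, forces in N, time in s.
With the tool pointing down it reaches from about 0.35 to 0.875 m from the base axis. Payload 4.2 kg.
Tool frame: the origin (TCP) lies at the centre of the arm's flange, where the gripper is bolted on; the fingertips stand 173 mm ahead of it and the grasp point (between the pads) lies 155 mm ahead of it; z points along the fingers, y is the direction in which the jaws open and shut (so a half turn about z gives the same grasp; the last joint's range is limited). The gripper opens to 85 mm and grips with 20 to 120 N. Pads are 22 mm wide; open, the fingers measure 114 mm over their backs; the gripper's body (76 mm by 85 mm) begins 54 mm behind the grasp point. The pads swing forward as they close: fully open they stand 13 mm farther back than shut.
Start: joints at [-55.084, 22.042, 0.453, 0, -68.411, -14.817], TCP at [0.215, -0.587, 0.405] pointing down, gripper open.
Joint ranges: [-179.83, 179.83], [-69.29, 118.12], [-61.27, 80.66], [-181.25, 117.63], [-171.15, -9.14], [-177.46, 177.46]. Speed limits (degrees/s): [159.86, 159.86, 180, 180, 180, 180].

INTERFACE

Orientations are given as a 3x3 rotation matrix whose columns are the frame's x, y, z axes.
In Python, from rig import env gives the robot as it stands.
- The arm moves only by the shell command python3 -m handwheel 'ROWS' [OPENING]. ROWS is JSON, a list of rows, each a list of 6 numbers: the shift along the tool's x, y, z scaled (see below), then the turn, a rotation vector about the tool's x, y, z scaled (see below). A call has exactly 10 rows; each row shifts and turns the commanded pose from where the row before left it, along the tool's axes as they then stand; what a row does not reach is not made up. The controller multiplies each number of a shift by 0.5 m and each number of a turn by pi rad. A row lasts 1/12 s, in which the tool goes at most 41.7 mm and 7.16 degrees, less where a joint would pass 70% of its speed; a pose out of reach is approached as far as the arm can. A call with a number of a shift or a turn outside -1 to 1 is refused whole. A call with a gripper value outside its range is refused whole. OPENING is the closure, from 0 (fully open) to 1 (shut), set as the call begins (- or left out, the last holds). The fingers move at their own pace and stop on an object; the grip force is fixed at half the most. Time passes only in rows, so rows that do not move let the fingers close, or fill a call up. It gives the time, the measured TCP pose, the force and the opening at its end, in the units of the state.
- env.get_state(): the state, without advancing time (a new reading comes with each control period).
- env.snapshot(name): name is "scene" or "top" or "wrist"; returns a dict with "frame" (480x640x3 uint8, red, green, blue), "intrinsics" (3x3 intrinsics, pixels), "cam_to_world" (4x4, takes a point from camera to world coordinates); the wrist camera has in their place "T_tool_cam" (4x4, takes a point from camera to tool coordinates, whose origin is the TCP and whose axes are the flange's). Camera axes: x right, y up, looking along -z (the intrinsics and any distortion apply to the point x, -y, -z); pixel columns grow to the right and rows downward; lengths in m; the calibration is good to about 2 mm. The wrist camera is an equidistant fisheye: a pixel r from the principal point sees the ray r / f radians off the axis. A picture is of the moment at which its call begins: read the wrist's pose just before it. There is no depth.
- env.close_job(): hands the job in, once; it reports no verdict.
The state is a dict: "time": time; "q": joint angles; "qvel": joint speeds; "joint_efforts": joint torques, N m; "position": TCP position; "tcp_rot": TCP orientation; "wrist_force": force on the tool from outside, world axes, zero at the start; "ft_torque": the same for the moment, N m; "opening": opening from 0.0 (shut) to 1.0 (fully open).
Only numpy, scipy, OpenCV 4.12 (cv2) and the standard library are available. Lean on these libraries where they do the work, as an engineer would, in place of code of your own. Each camera call takes 0.05 s, during which the arm holds its last target.

## Working session

There is one attempt and no reset: what is moved stays moved. The work goes in short steps, Python scripts to look and compute and a shell command to move; the robot and the scene stay as the last step left them, time stands still between calls to the robot, and variables do not carry over. Pictures are saved under pics/ and viewed, and the job is handed in when it is done.

```bash
ls; mkdir -p pics
python3 - <<'E'
from rig import env
import cv2,json
s=env.get_state(); print(s)
for n in("scene","top","wrist"):
    d=env.snapshot(n); cv2.imwrite(f"pics/{n}0.png",d["frame"][:,:,::-1]); print(n,d["intrinsics"],d.get("cam_to_world",d.get("T_tool_cam")))
E
```

```text
pics
{'time': 0.0, 'q': array([-5.50834415e+01,  2.20900727e+01,  3.78420096e-01, -2.87414298e-02,
       -6.84104412e+01, -1.48173916e+01]), 'qvel': array([ 0.02002363, -0.04724324,  0.01353624,  0.05028458, -0.01983118,
       -0.01657337]), 'joint_efforts': array([ 5.73446596e-04, -3.92289233e+01,  1.88404083e+01,  4.18617189e+00,
       -4.57664268e-03, -9.93366882e-06]), 'position': array([ 0.21474457, -0.58672204,  0.40361978]), 'tcp_rot': array([[-9.39162794e-01, -3.43471318e-01, -8.37212803e-04],
       [-3.43472325e-01,  9.39160638e-01,  2.01428632e-03],
       [ 9.44277342e-05,  2.17930220e-03, -9.99997621e-01]]), 'wrist_force': array([-0.857658  , -0.19653648,  0.67614508]), 'ft_torque': array([ 0.01038352,  0.02436913, -0.02213556]), 'opening': 1.0013415969905588}
scene [[539.04034811   0.         314.00010956]
 [  0.         539.04034811 242.0107809 ]
 [  0.           0.           1.        ]] [[-0.68178322  0.44672785 -0.57931499 -0.11412899]
 [-0.73126275 -0.39381579  0.55692361  0.64032264]
 [ 0.0206499   0.80333265  0.59517244  0.74637745]
 [ 0.          0.          0.          1.        ]]
top [[543.49134965   0.         313.04604633]
 [  0.         543.49134965 243.85520485]
 [  0.           0.           1.        ]] [[ 2.94540874e-02  9.97210668e-01 -6.85808987e-02  4.49747979e-01]
 [-9.99565828e-01  2.93309522e-02 -2.80195757e-03  2.72917166e-02]
 [-7.82598918e-04  6.86336518e-02  9.97641624e-01  1.20440735e+00]
 [ 0.00000000e+00  0.00000000e+00  0.00000000e+00  1.00000000e+00]]
wrist [[371.64829954   0.         321.30137105]
 [  0.         371.64829954 239.92394154]
 [  0.           0.           1.        ]] [[ 9.91348134e-04  9.45962002e-01  3.24275976e-01  8.37555957e-02]
 [ 9.99999201e-01 -1.19197498e-03  4.20061018e-04 -9.13032796e-05]
 [ 7.83890612e-04  3.24275300e-01 -9.45962428e-01  3.15646663e-02]
 [ 0.00000000e+00  0.00000000e+00  0.00000000e+00  1.00000000e+00]]
```

View pics/scene0.png

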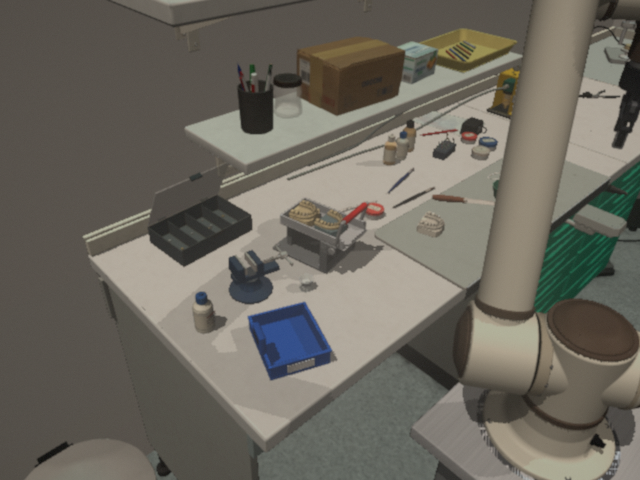

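View pics/top0.png

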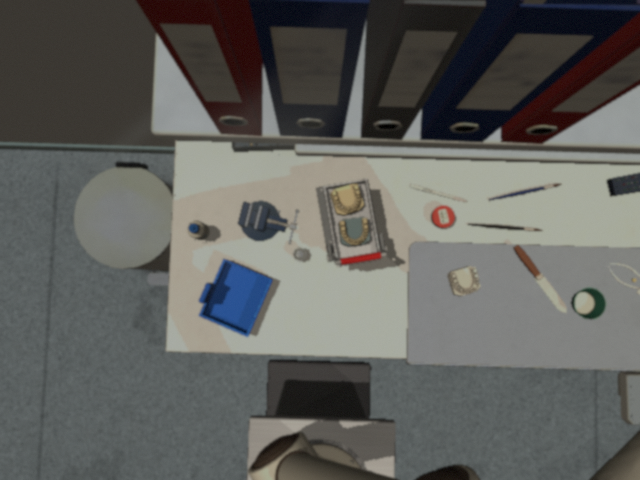

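Run:
```python
import cv2
a=cv2.imread("pics/top0.png")[170:360,180:480]; cv2.imwrite("pics/topz.png",cv2.resize(a,None,fx=2.66,fy=2.66,interpolation=cv2.INTER_CUBIC))
a=cv2.imread("pics/scene0.png")[180:390,180:400]; cv2.imwrite("pics/scz.png",cv2.resize(a,None,fx=2.8,fy=2.8,interpolation=cv2.INTER_CUBIC))
```

```text
(no output)
```

View pics/topz.png

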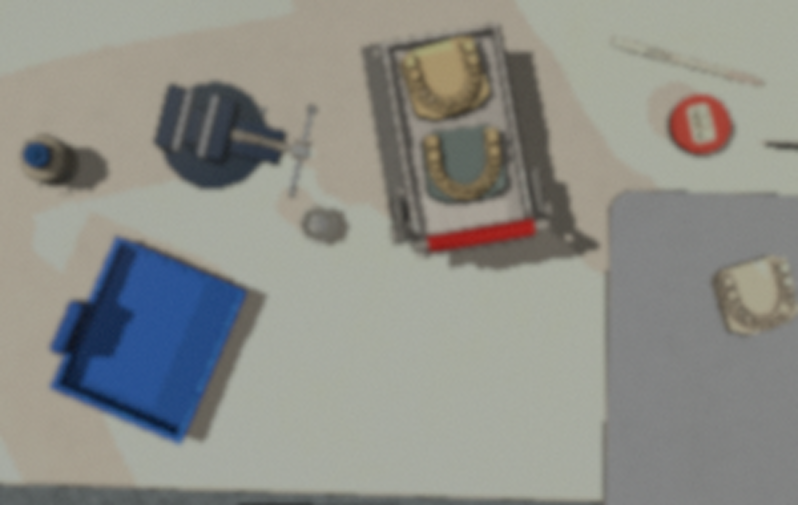

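View pics/scz.png

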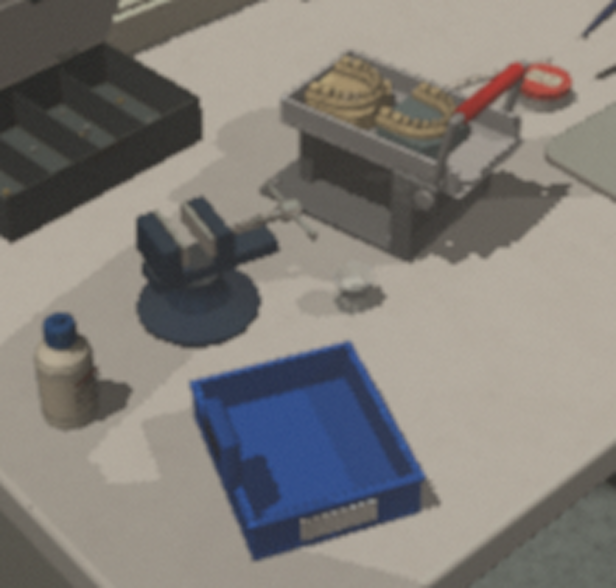

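```bash
cat > h.py <<'E'
import numpy as np,cv2
from rig import env
def ray(d,u,v):
    K=d["intrinsics"];T=np.array(d["cam_to_world"])
    r=T[:3,:3]@np.array([(u-K[0,2])/K[0,0],-(v-K[1,2])/K[1,1],-1.]); return T[:3,3],r
def onz(d,p,z):
    o,r=ray(d,*p); return (o+r*(z-o[2])/r[2])
def tri(d1,p1,d2,p2):
    o1,r1=ray(d1,*p1);o2,r2=ray(d2,*p2)
    s=np.linalg.lstsq(np.c_[r1,-r2],o2-o1,rcond=None)[0]
    a=o1+s[0]*r1;b=o2+s[1]*r2; return (a+b)/2,np.linalg.norm(a-b)
np.set_printoptions(precision=4,suppress=True)
def red(f,lo=(40,)):
    h=cv2.cvtColor(f,cv2.COLOR_RGB2HSV); return (((h[...,0]<8)|(h[...,0]>172))&(h[...,1]>150)&(h[...,2]>70)).astype(np.uint8)
E
python3 - <<'E'
from h import *
t=env.snapshot("top");s=env.snapshot("scene")
Z=lambda u,v:(180+(u+.5)/2.66-.5,170+(v+.5)/2.66-.5)
S=lambda u,v:(180+(u+.5)/2.8-.5,180+(v+.5)/2.8-.5)
tc=[(118,238),(247,290),(182,440),(52,385)]; P=[onz(t,Z(*c),.035) for c in tc]
print("pan top",P,[np.linalg.norm(P[i]-P[i-1]) for i in range(4)],np.mean(P,0))
sc=[(193,383),(350,345),(423,472),(252,548)]
Q=[onz(s,S(*c),.035) for c in sc]; print("pan sc",Q,[np.linalg.norm(Q[i]-Q[i-1]) for i in range(4)],np.mean(Q,0))
m=red(t["frame"]);n,l,st,ce=cv2.connectedComponentsWithStats(m);print([(st[i],ce[i]) for i in range(n) if st[i,4]>20 ])
for i in range(1,n):
  if st[i,4]>20 and 180<ce[i][0]<480 and ce[i][1]>170:
    c=np.argwhere(l==i)[:,::-1].astype(np.float32); r=cv2.minAreaRect(c); b=cv2.boxPoints(r); print(r[0],r[1],onz(t,r[0],.143),[onz(t,q,.143) for q in b])
print("handle tri",tri(t,Z(482,234),s,S(489,94)))
print("dish",onz(t,Z(324,225),.013),"bottle cap",onz(t,Z(38,155),.086),"tin",onz(t,Z(700,124),.022))
for nm,c,z in(("tab",(70,328),.06),("tray bl",(365,45),.094),("tray br",(500,27),.094)):print(nm,onz(t,Z(*c),z))
E
```

```text
pan top [array([0.4915, 0.2211, 0.035 ]), array([0.4526, 0.1153, 0.035 ]), array([0.3311, 0.1632, 0.035 ]), array([0.3718, 0.2693, 0.035 ])] [np.float64(0.12902363285722399), np.float64(0.1127414565181329), np.float64(0.13058029886140718), np.float64(0.1136367010678238)] [0.4118 0.1922 0.035 ]
pan sc [array([0.4885, 0.2249, 0.035 ]), array([0.4463, 0.1222, 0.035 ]), array([0.3301, 0.166 , 0.035 ]), array([0.3551, 0.2833, 0.035 ])] [np.float64(0.14560883539229652), np.float64(0.1110093962113956), np.float64(0.12420213097984097), np.float64(0.11996323714198226)] [0.405  0.1991 0.035 ]
[(array([     0,      0,    640,    480, 306826], dtype=int32), array([319.4071, 239.4986])), (array([433, 207,  21,  20, 160], dtype=int32), array([442.3438, 217.2   ])), (array([341, 253,  40,  11, 214], dtype=int32), array([360.8551, 258.1869]))]
(443.0, 216.5) (19.0, 20.0) [ 0.584  -0.2233  0.143 ] [array([ 0.6023, -0.2034,  0.143 ]), array([ 0.6034, -0.2427,  0.143 ]), array([ 0.5659, -0.2431,  0.143 ]), array([ 0.5647, -0.2039,  0.143 ])]
(360.6357727050781, 258.28076171875) (5.4829182624816895, 39.27996826171875) [ 0.4972 -0.0635  0.143 ] [array([ 0.4948, -0.0248,  0.143 ]), array([ 0.5102, -0.1001,  0.143 ]), array([ 0.4996, -0.1022,  0.143 ]), array([ 0.4843, -0.0269,  0.143 ])]
handle tri (array([ 0.4995, -0.0642,  0.1336]), np.float64(0.001809501491391414))
dish [0.508  0.0553 0.013 ] bottle cap [0.5523 0.2774 0.086 ] tin [ 0.5998 -0.2515  0.022 ]
tab [0.4185 0.2519 0.06  ]
tray bl [0.6446 0.0259 0.094 ]
tray br [ 0.6618 -0.0784  0.094 ]
```

```bash
python3 -m handwheel '[[-0.056,0.056,0,0,0,0],[-0.056,0.056,0,0,0,0],[-0.056,0.056,0,0,0,0],[-0.056,0.056,0,0,0,0],[-0.056,0.056,0,0,0,0],[-0.056,0.056,0,0,0,0],[-0.056,0.056,0,0,0,0],[-0.056,0.056,0,0,0,0],[-0.056,0.056,0,0,0,0],[-0.056,0.056,0,0,0,0]]' 0
python3 -m handwheel '[[-0.056,0.056,0,0,0,0],[-0.056,0.056,0,0,0,0],[-0.056,0.056,0,0,0,0],[-0.056,0.056,0,0,0,0],[0,0,0,0,0,0.028],[0,0,0,0,0,0.028],[0,0,0,0,0,0.028],[0,0,0,0,0,0.028],[0,0,0,0,0,0],[0,0,0,0,0,0]]' 0
```

```text
time: 1.08
position: [0.3817, -0.2259, 0.405]
tcp_rot: [[-0.939, -0.344, 0.001], [-0.344, 0.939, -0.0], [-0.001, -0.0, -1.0]]
wrist_force: [0.6, -0.4, 0.3]
opening: 0.999
time: 1.92
position: [0.4481, -0.0841, 0.4047]
tcp_rot: [[-1.0, -0.001, -0.0], [-0.001, 1.0, 0.0], [0.0, 0.0, -1.0]]
wrist_force: [-0.3, -0.3, -0.6]
opening: 1.0
```

Run:
```python
from h import *
s=env.get_state();w=env.snapshot("wrist");np.savez("w1.npz",f=w["frame"],K=w["intrinsics"],T=w["T_tool_cam"],p=s["position"],R=s["tcp_rot"])
cv2.imwrite("pics/w1.png",w["frame"][:,:,::-1])
```

```text
(no output)
```

View pics/w1.png

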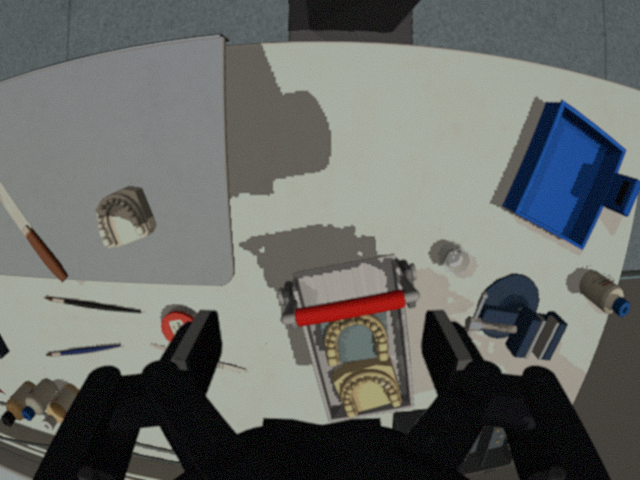

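```bash
cat >> h.py <<'E'
def wray(w,u,v):
    K=w["K"];x=(u-K[0,2])/K[0,0];y=(v-K[1,2])/K[1,1];th=np.hypot(x,y);k=np.sinc(th/np.pi)
    c=np.array([x*k,-y*k,-np.cos(th)]) 
    T=w["T"];return w["p"]+w["R"]@T[:3,3], w["R"]@T[:3,:3]@c
def wz(w,p,z):
    o,r=wray(w,*p);return o+r*(z-o[2])/r[2]
E
python3 - <<'E'
from h import *
w=np.load("w1.npz");f=w["f"]
m=red(f);n,l,st,ce=cv2.connectedComponentsWithStats(m)
for i in range(1,n):
  if st[i,4]>200:
    c=np.argwhere(l==i)[:,::-1].astype(np.float32); r=cv2.minAreaRect(c);print(st[i],ce[i],r)
    if st[i,2]>60:
      # top/bottom edges per column
      W=np.array([wz(w,(u,c[c[:,0]==u][:,1].mean()),.142) for u in range(st[i,0]+5,st[i,0]+st[i,2]-5)])
      a=np.polyfit(W[:,1],W[:,0],1);print("bar yaw",np.degrees(np.arctan(-a[0])))
      e=[wz(w,(u,c[c[:,0]==u][:,1].mean()),.142) for u in (st[i,0],st[i,0]+st[i,2]-1)];print(e,np.mean(e,0),np.linalg.norm(e[0]-e[1]))
a=f[90:430,220:640]; cv2.imwrite("pics/w1z.png",cv2.resize(a[:,:,::-1],(798,646),interpolation=cv2.INTER_CUBIC)[:600])
E
```

```text
[ 295  291  110   35 1931] [349.928  308.4526] ((349.8919677734375, 308.656005859375), (18.60408592224121, 110.46175384521484), 79.69515228271484)
bar yaw 11.278402604499293
[array([ 0.4987, -0.103 ,  0.142 ]), array([ 0.4906, -0.0249,  0.142 ])] [ 0.4946 -0.0639  0.142 ] 0.07852584875997119
[162 311  31  31 360] [173.4889 322.4667] ((174.25, 322.2500305175781), (21.92030906677246, 32.52690887451172), 45.0)
```

View pics/w1z.png

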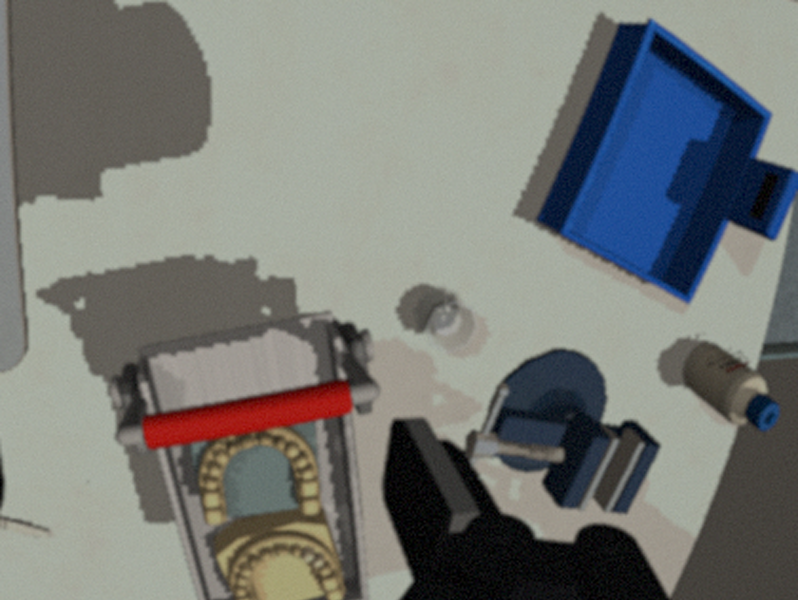

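Run:
```python
from h import *
w=np.load("w1.npz")
Z=lambda u,v:(220+(u+.5)/1.9-.5,90+(v+.5)/1.9-.5)
def yaw(a,b): d=b-a; return np.degrees(np.arctan2(-d[0],d[1])),np.linalg.norm(d)
L=[wz(w,Z(*c),.074) for c in((140,347),(330,315))];print("lip",L,yaw(*L))
P=[wz(w,Z(*c),.035) for c in((653,22),(770,117),(688,300),(565,232))];print("pan",P,[np.linalg.norm(P[i]-P[i-1]) for i in range(4)],np.mean(P,0),yaw(P[0],P[1]),yaw(P[3],P[2]))
B=[wz(w,Z(*c),0) for c in((620,22),(540,218))];print("bot",B)
print("dish",wz(w,Z(438,312),.013),wz(w,Z(447,315),.0))
print("tab top",wz(w,Z(767,197),.075))
f=w["f"]
# robust bar yaw: upper & lower edges
m=red(f);E=[]
for u in range(305,396):
  r=np.nonzero(m[280:330,u])[0]+280;E.append((wz(w,(u,r[0]-.5),.139),wz(w,(u,r[-1]+.5),.139)))
E=np.array(E)
for k in(0,1):
  a=np.polyfit(E[:,k,1],E[:,k,0],1);print(k,np.degrees(np.arctan(-a[0])),np.polyval(a,-.0639))
```

```text
lip [array([ 0.4973, -0.1088,  0.074 ]), array([ 0.4813, -0.0211,  0.074 ])] (np.float64(10.360849581047265), np.float64(0.08909067880533625))
pan [array([0.3288, 0.165 , 0.035 ]), array([0.3708, 0.2681, 0.035 ]), array([0.4892, 0.2199, 0.035 ]), array([0.4492, 0.1182, 0.035 ])] [np.float64(0.12922642839583623), np.float64(0.11138896265511344), np.float64(0.12782940929844938), np.float64(0.10934692075799482)] [0.4095 0.1928 0.035 ] (np.float64(-22.157778821469197), np.float64(0.11138896265511344)) (np.float64(-21.434643220662494), np.float64(0.10934692075799482))
bot [array([0.3288, 0.1654, 0.    ]), array([0.45  , 0.1201, 0.    ])]
dish [0.5037 0.0554 0.013 ] [0.5107 0.0665 0.    ]
tab top [0.4143 0.233  0.075 ]
0 11.464480636783852 0.48975994863598904
1 11.360804209470292 0.504837747549867
```

```bash
python3 -m handwheel '[[0.0075,0.075,0,0,0,0],[0.0075,0.075,0,0,0,0],[0.0075,0.075,0,0,0,0],[0.0075,0.075,0,0,0,0],[0.0075,0.075,0,0,0,0],[0.0075,0.075,0,0,0,0],[0.0075,0.075,0,0,0,0],[0.0075,0.075,0,0,0,0],[0.0075,0.075,0,0,0,0],[0,0,0,0,0,0.03]]' 0
python3 -m handwheel '[[0,0,0.02,0,0,0.03],[0,0,0.03,0,0,0.03],[0,0,0.04,0,0,0.031],[0,0,0.05,0,0,0],[0,0,0.05,0,0,0],[0,0,0.05,0,0,0],[0,0,0.04,0,0,0],[0,0,0.02,0,0,0],[0,0,0,0,0,0],[0,0,0,0,0,0]]' 0
python3 - <<'E'
from h import *
s=env.get_state();w=env.snapshot("wrist");np.savez("w2.npz",f=w["frame"],K=w["intrinsics"],T=w["T_tool_cam"],p=s["position"],R=s["tcp_rot"])
cv2.imwrite("pics/w2.png",w["frame"][:,:,::-1])
E
```

```text
time: 2.8
position: [0.4147, 0.2584, 0.4047]
tcp_rot: [[-0.996, 0.09, 0.002], [0.09, 0.996, 0.002], [-0.001, 0.002, -1.0]]
wrist_force: [0.7, -1.0, -0.2]
opening: 1.005
time: 3.63
position: [0.415, 0.2535, 0.2545]
tcp_rot: [[-0.929, 0.371, -0.0], [0.371, 0.929, -0.001], [0.0, -0.001, -1.0]]
wrist_force: [0.2, -0.0, 0.7]
opening: 1.001
```

View pics/w2.png

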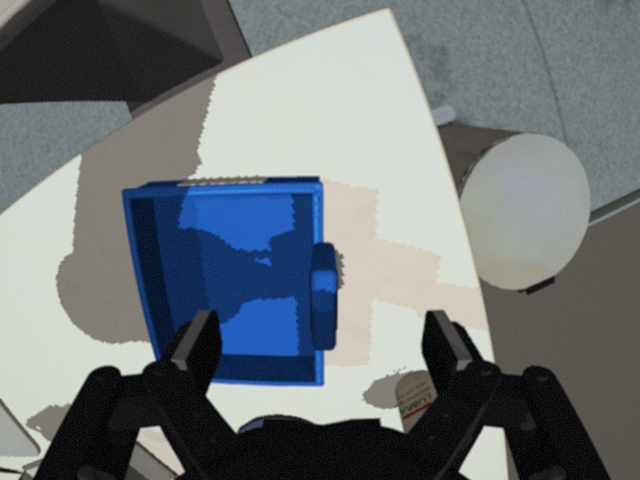

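```bash
python3 -m handwheel '[[0,0,0.02,0,0,0],[0,0,0.03,0,0,0],[0,0,0.02,0,0,0],[0,0,0.005,0,0,0],[0,0,0,0,0,0],[0,0,0,0,0,0],[0,0,0,0,0,0],[0,0,0,0,0,0],[0,0,0,0,0,0],[0,0,0,0,0,0]]' 0
python3 -m handwheel '[[0,0,0,0,0,0],[0,0,0,0,0,0],[0,0,0,0,0,0],[0,0,0,0,0,0],[0,0,0,0,0,0],[0,0,0,0,0,0],[0,0,0,0,0,0],[0,0,0,0,0,0],[0,0,0,0,0,0],[0,0,0,0,0,0]]' 1
python3 - <<'E'
from h import *
s=env.get_state();print(s["wrist_force"],s["opening"]);w=env.snapshot("wrist");np.savez("w3.npz",f=w["frame"],K=w["intrinsics"],T=w["T_tool_cam"],p=s["position"],R=s["tcp_rot"])
cv2.imwrite("pics/w3.png",w["frame"][:,:,::-1])
E
```

```text
time: 4.52
position: [0.4149, 0.2535, 0.2176]
tcp_rot: [[-0.928, 0.372, 0.001], [0.372, 0.928, 0.001], [-0.0, 0.001, -1.0]]
wrist_force: [-0.4, 0.1, -0.8]
opening: 1.0
time: 5.35
position: [0.415, 0.2537, 0.2174]
tcp_rot: [[-0.928, 0.372, 0.001], [0.372, 0.928, 0.001], [-0.0, 0.001, -1.0]]
wrist_force: [0.6, 1.4, 0.9]
opening: 0.131
[0.5598 1.3875 0.8525] 0.13110027865302057
```

View pics/w3.png

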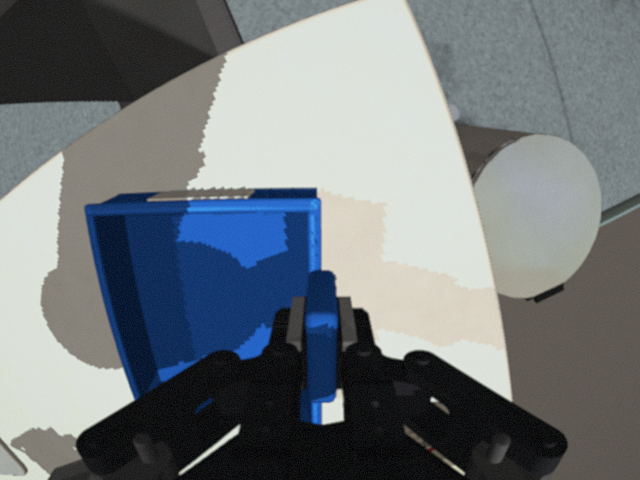

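Run:
```python
from h import *
w=np.load("w3.npz")
R=w["R"];
for p in((87,207),(318,200),(200,201)):
  q=wz(w,p,.035); print(q, (R.T@(q-w["p"])))
```

```text
[0.328 0.167 0.035] [ 0.0485 -0.1129  0.1823]
[0.3686 0.2707 0.035 ] [ 0.0494 -0.0016  0.1824]
[0.3496 0.2236 0.035 ] [ 0.0496 -0.0524  0.1823]
```

```bash
python3 -m handwheel '[[-0.003,-0.0145,0,0,0,-0.0038],[-0.003,-0.0145,0,0,0,-0.0038],[-0.003,-0.0145,0,0,0,-0.0038],[-0.0025,-0.0145,0,0,0,-0.0038],[-0.0025,-0.0145,0,0,0,-0.0038],[-0.002,-0.0145,0,0,0,-0.0038],[-0.002,-0.0145,0,0,0,-0.0038],[-0.002,-0.0145,0,0,0,-0.0038],[-0.0015,-0.0145,0,0,0,-0.0038],[-0.0015,-0.0145,0,0,0,-0.0038]]' 1
python3 -m handwheel '[[-0.001,-0.0147,0,0,0,-0.0038],[-0.001,-0.0147,0,0,0,-0.0038],[-0.001,-0.0147,0,0,0,-0.0038],[-0.0005,-0.0147,0,0,0,-0.0038],[-0.0005,-0.0147,0,0,0,-0.0038],[-0.0005,-0.0147,0,0,0,-0.0038],[0,-0.0147,0,0,0,-0.0038],[0,-0.0147,0,0,0,-0.0038],[0,-0.0147,0,0,0,-0.0038],[0,-0.0147,0,0,0,-0.0038]]' 1
python3 - <<'E'
from h import *
s=env.get_state();w=env.snapshot("wrist");np.savez("w4.npz",f=w["frame"],K=w["intrinsics"],T=w["T_tool_cam"],p=s["position"],R=s["tcp_rot"])
cv2.imwrite("pics/w4.png",w["frame"][:,:,::-1])
t=env.snapshot("top");cv2.imwrite("pics/t4.png",cv2.resize(t["frame"][170:360,180:480,::-1],None,fx=2.66,fy=2.66,interpolation=cv2.INTER_CUBIC))
E
```

```text
time: 6.23
position: [0.4023, 0.1805, 0.2174]
tcp_rot: [[-0.966, 0.258, 0.0], [0.258, 0.966, 0.0], [-0.0, 0.001, -1.0]]
wrist_force: [0.4, 3.2, 1.8]
opening: 0.126
time: 7.07
position: [0.3894, 0.1081, 0.2174]
tcp_rot: [[-0.99, 0.141, 0.0], [0.141, 0.99, 0.0], [-0.0, 0.0, -1.0]]
wrist_force: [0.9, 4.6, 3.4]
opening: 0.128
```

View pics/w4.png

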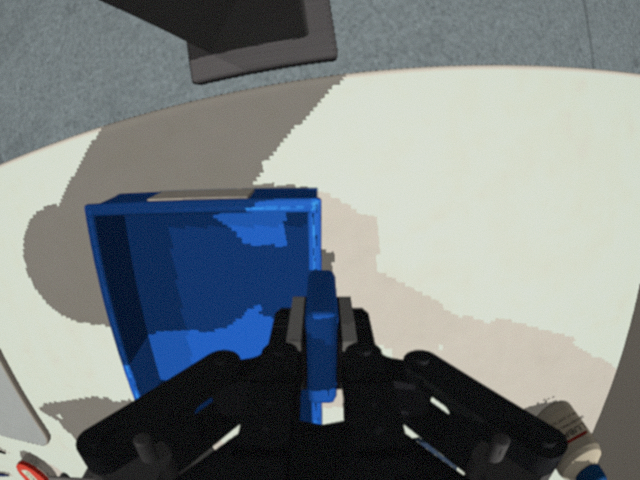

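View pics/t4.png

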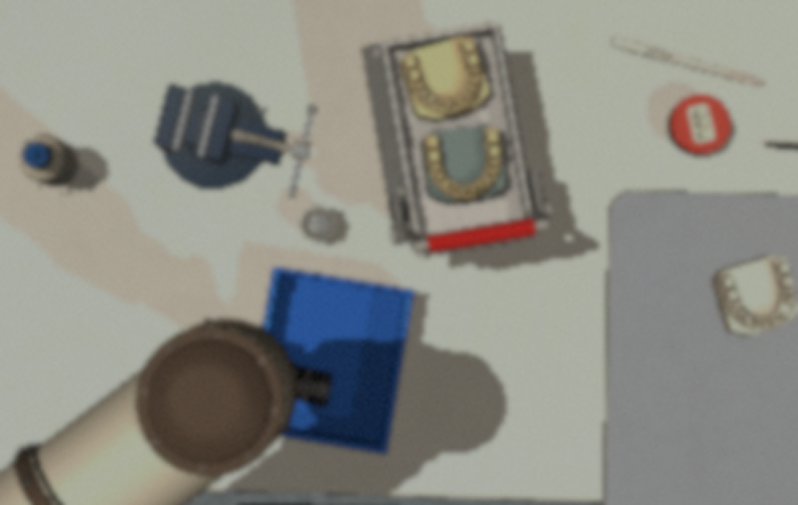

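```bash
python3 -m handwheel '[[-0.0018,-0.0134,0,0,0,-0.0053],[-0.0016,-0.0134,0,0,0,-0.0053],[-0.0014,-0.0134,0,0,0,-0.0053],[-0.0012,-0.0134,0,0,0,-0.0053],[-0.001,-0.0134,0,0,0,-0.0053],[-0.0008,-0.0134,0,0,0,-0.0053],[-0.0004,-0.0134,0,0,0,-0.0053],[-0.0002,-0.0134,0,0,0,-0.0053],[0,-0.0134,0,0,0,-0.0053],[0.0002,-0.0134,0,0,0,-0.0053]]' 1
python3 -m handwheel '[[0.0004,-0.0134,0,0,0,-0.0053],[0.0006,-0.0134,0,0,0,-0.0053],[0.0008,-0.0134,0,0,0,-0.0053],[0.001,-0.0134,0,0,0,-0.0053],[0.0013,-0.0134,0,0,0,-0.0053],[0.0016,-0.0134,0,0,0,-0.0053],[0.0018,-0.0134,0,0,0,-0.0053],[0.002,-0.0134,0,0,0,-0.0053],[0.0022,-0.0134,0,0,0,-0.0053],[0.0024,-0.0134,0,0,0,-0.0053]]' 1
python3 - <<'E'
from h import *
s=env.get_state();w=env.snapshot("wrist");np.savez("w5.npz",f=w["frame"],K=w["intrinsics"],T=w["T_tool_cam"],p=s["position"],R=s["tcp_rot"])
cv2.imwrite("pics/w5.png",w["frame"][:,:,::-1])
t=env.snapshot("top");cv2.imwrite("pics/t5.png",cv2.resize(t["frame"][170:360,180:480,::-1],None,fx=2.66,fy=2.66,interpolation=cv2.INTER_CUBIC))
print(s["position"],s["tcp_rot"])
E
```

```text
time: 8.0
position: [0.3887, 0.041, 0.2173]
tcp_rot: [[-1.0, -0.025, -0.0], [-0.025, 1.0, 0.0], [0.0, 0.0, -1.0]]
wrist_force: [-1.1, 4.5, 5.5]
opening: 0.131
time: 8.83
position: [0.3881, -0.0265, 0.2173]
tcp_rot: [[-0.982, -0.191, -0.001], [-0.191, 0.982, -0.0], [0.001, 0.0, -1.0]]
wrist_force: [-0.8, 3.7, 6.8]
opening: 0.13
[ 0.3881 -0.0265  0.2173] [[-0.9816 -0.1908 -0.0008]
 [-0.1908  0.9816 -0.    ]
 [ 0.0007  0.0001 -1.    ]]
```

View pics/t5.png

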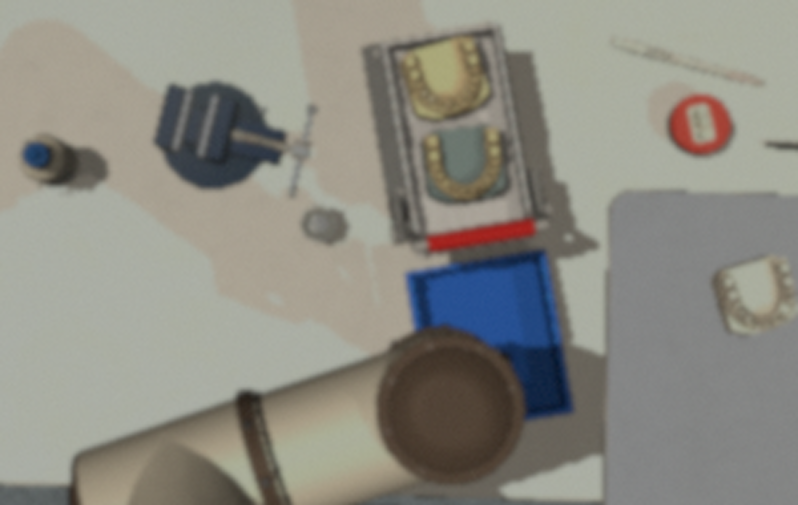

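View pics/w5.png

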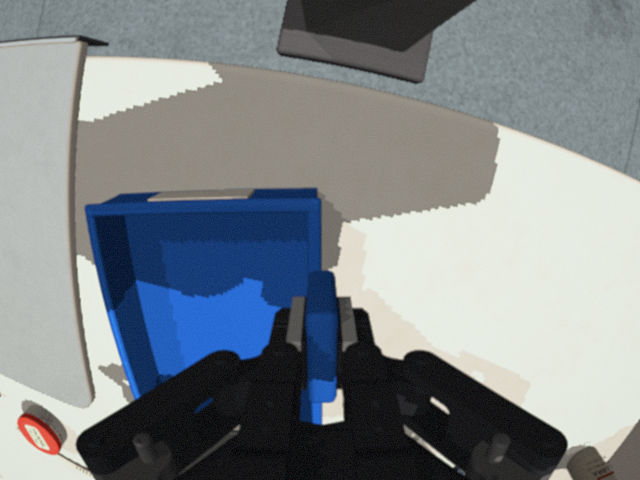

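Run:
```python
from h import *
t=env.snapshot("top")
Z=lambda u,v:(180+(u+.5)/2.66-.5,170+(v+.5)/2.66-.5)
a=onz(t,Z(407,275),.035);b=onz(t,Z(549,252),.035);c=onz(t,Z(572,412),.035);print(a,b,c,np.linalg.norm(a-b),np.linalg.norm(c-b),np.degrees(np.arctan2(a[0]*-1+b[0],a[1]-b[1])),np.degrees(np.arctan2(b[1]-c[1],b[0]-c[0])))
y=np.radians(11.1);R=np.array([[np.cos(y),-np.sin(y)],[np.sin(y),np.cos(y)]]);o=np.array([.520,-.0594])
for q in(a,b,c,(a+b)/2,(a+c)/2):print(R.T@(q[:2]-o))
s=env.get_state();p=s["position"][:2]; print("from tcp", R.T@(p-o)-np.array([-.017,.0575]))
```

```text
[ 0.4685 -0.0135  0.035 ] [ 0.4904 -0.1277  0.035 ] [ 0.3626 -0.1488  0.035 ] 0.11635798607812765 0.12952827478964335 10.872189179022126 9.350799886358155
[-0.0417  0.055 ]
[-0.0422 -0.0614]
[-0.1716 -0.0574]
[-0.0419 -0.0032]
[-0.1067 -0.0012]
from tcp [-0.1062 -0.0003]
```

```bash
python3 -m handwheel '[[-0.0076,0,0,0,0,0],[-0.0076,0,0,0,0,0],[-0.0076,0,0,0,0,0],[-0.0076,0,0,0,0,0],[-0.0076,0,0,0,0,0],[-0.0076,0,0,0,0,0],[-0.0076,0,0,0,0,0],[-0.0076,0,0,0,0,0],[-0.0076,0,0,0,0,0],[-0.0036,0,0,0,0,0]]' 1
python3 -m handwheel '[[-0.001,0,0,0,0,0],[-0.001,0,0,0,0,0],[-0.001,0,0,0,0,0],[-0.001,0,0,0,0,0],[-0.001,0,0,0,0,0],[-0.001,0,0,0,0,0],[-0.001,0,0,0,0,0],[-0.001,0,0,0,0,0],[-0.001,0,0,0,0,0],[-0.001,0,0,0,0,0]]' 1
```

```text
time: 9.82
position: [0.4197, -0.0216, 0.2171]
tcp_rot: [[-0.982, -0.187, -0.014], [-0.187, 0.982, -0.005], [0.015, -0.002, -1.0]]
wrist_force: [-12.2, -3.2, 23.7]
opening: 0.126
time: 10.65
position: [0.4241, -0.0207, 0.2171]
tcp_rot: [[-0.982, -0.187, -0.015], [-0.187, 0.982, -0.005], [0.015, -0.002, -1.0]]
wrist_force: [-12.2, -1.9, 22.9]
opening: 0.126
```

Run:
```python
from h import *
s=env.get_state();print(s["wrist_force"],s["ft_torque"],s["joint_efforts"])
for n in("scene","top","wrist"):
  d=env.snapshot(n);f=d["frame"][:,:,::-1]
  if n=="scene":f=cv2.resize(f[150:390,220:500],None,fx=2.4,fy=2.4,interpolation=cv2.INTER_CUBIC)
  if n=="top":f=cv2.resize(f[170:360,180:480],None,fx=2.66,fy=2.66,interpolation=cv2.INTER_CUBIC)
  cv2.imwrite(f"pics/{n}6.png",f)
```

```text
[-12.2331  -1.9198  22.8932] [-0.8379  2.9666 -0.2178] [  1.7677 -18.9125  12.9915   2.3856   3.0573   0.2147]
```

View pics/scene6.png

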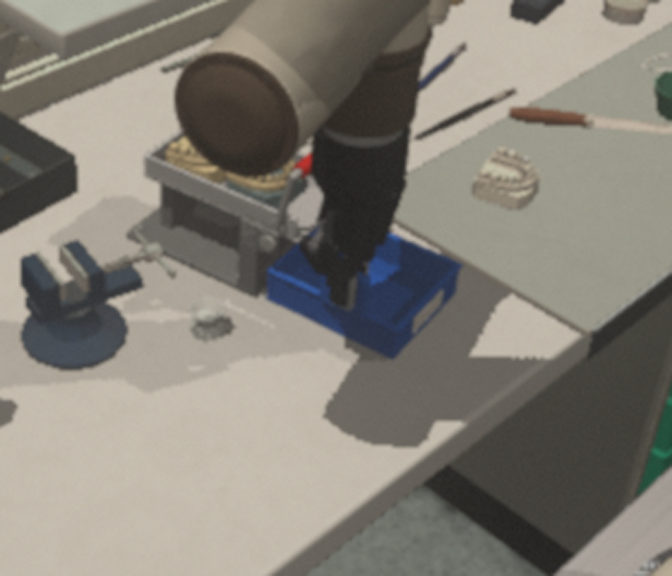

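View pics/top6.png

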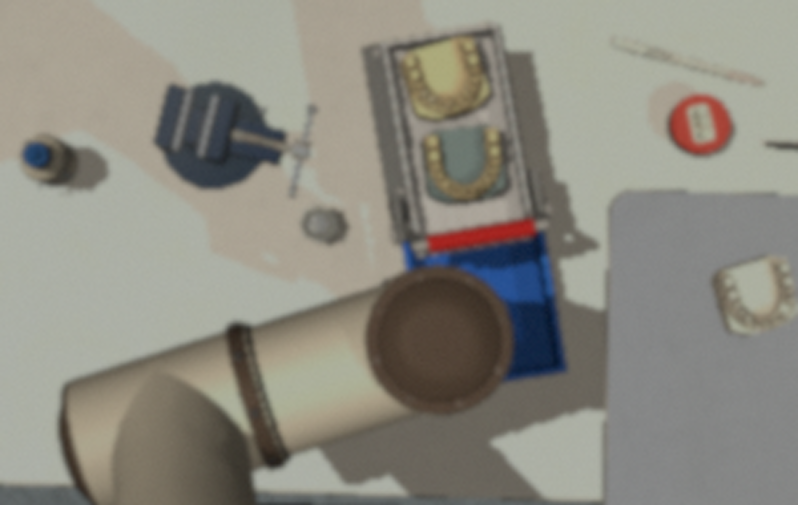

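View pics/wrist6.png

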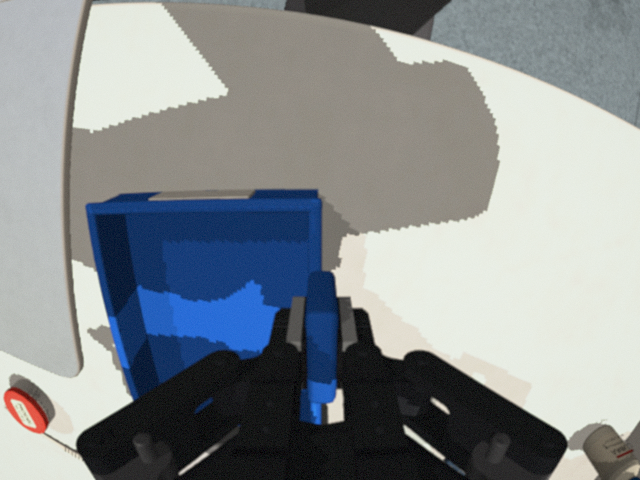

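```bash
python3 -m handwheel '[[0,0,-0.001,0,0,0],[0,0,-0.001,0,0,0],[-0.001,0,0,0,0,0],[-0.001,0,0,0,0,0],[-0.001,0,0,0,0,0],[-0.001,0,0,0,0,0],[-0.001,0,0,0,0,0],[-0.001,0,0,0,0,0],[-0.001,0,0,0,0,0],[-0.001,0,0,0,0,0]]' 1
python3 -m handwheel '[[-0.001,0,0,0,0,0],[-0.001,0,0,0,0,0],[-0.001,0,0,0,0,0],[-0.001,0,0,0,0,0],[0,0,0,0,0,0],[0,0,0,0,0,0],[0,0,0,0,0,0],[0,0,0,0,0,0],[0,0,0,0,0,0],[0,0,0,0,0,0]]' 1
```

```text
time: 11.63
position: [0.4306, -0.0181, 0.2173]
tcp_rot: [[-0.982, -0.188, -0.008], [-0.188, 0.982, -0.002], [0.008, -0.0, -1.0]]
wrist_force: [-8.1, -1.4, 2.3]
opening: 0.131
time: 12.47
position: [0.4311, -0.018, 0.2172]
tcp_rot: [[-0.982, -0.188, -0.011], [-0.188, 0.982, -0.003], [0.012, -0.0, -1.0]]
wrist_force: [-13.3, 0.3, 6.8]
opening: 0.131
```

```bash
python3 -m handwheel '[[0.001,0,0,0,0,0],[0.001,0,0,0,0,0],[0.001,0,0,0,0,0],[0,0,0,0,0,0],[0,0,0,0,0,0],[0,0,0,0,0,0],[0,0,0,0,0,0],[0,0,0,0,0,0],[0,0,0,0,0,0],[0,0,0,0,0,0]]' 1
python3 -m handwheel '[[0,0,0,0,0,0],[0,0,0,0,0,0],[0,0,0,0,0,0],[0,0,0,0,0,0],[0,0,0,0,0,0],[0,0,0,0,0,0],[0,0,0,0,0,0],[0,0,0,0,0,0],[0,0,0,0,0,0],[0,0,0,0,0,0]]' 0
```

```text
time: 13.3
position: [0.4307, -0.0181, 0.2172]
tcp_rot: [[-0.982, -0.188, -0.009], [-0.188, 0.982, -0.002], [0.009, -0.0, -1.0]]
wrist_force: [-8.5, -1.2, 2.3]
opening: 0.129
time: 14.13
position: [0.4332, -0.0174, 0.2182]
tcp_rot: [[-0.982, -0.189, 0.0], [-0.189, 0.982, 0.0], [-0.0, 0.0, -1.0]]
wrist_force: [-1.0, -0.2, -0.2]
opening: 1.001
```

```bash
python3 -m handwheel '[[0,0,-0.01,0,0,0],[0,0,-0.02,0,0,0],[0,0,-0.04,0,0,0],[0,0,-0.06,0,0,0],[0,0,-0.06,0,0,0],[0,0,-0.06,0,0,0],[0,0,-0.06,0,0,0],[0,0,-0.06,0,0,0],[0,0,-0.02,0,0,0],[0,0,0,0,0,0]]' 0
python3 - <<'E'
from h import *
s=env.get_state();w=env.snapshot("wrist");np.savez("w7.npz",f=w["frame"],K=w["intrinsics"],T=w["T_tool_cam"],p=s["position"],R=s["tcp_rot"])
print(s["position"])
cv2.imwrite("pics/w7.png",w["frame"][:,:,::-1])
E
```

```text
time: 14.97
position: [0.4335, -0.0174, 0.4168]
tcp_rot: [[-0.982, -0.19, 0.008], [-0.19, 0.982, 0.002], [-0.008, 0.0, -1.0]]
wrist_force: [0.1, 0.1, 0.2]
opening: 1.002
[ 0.4335 -0.0174  0.4168]
```

View pics/w7.png

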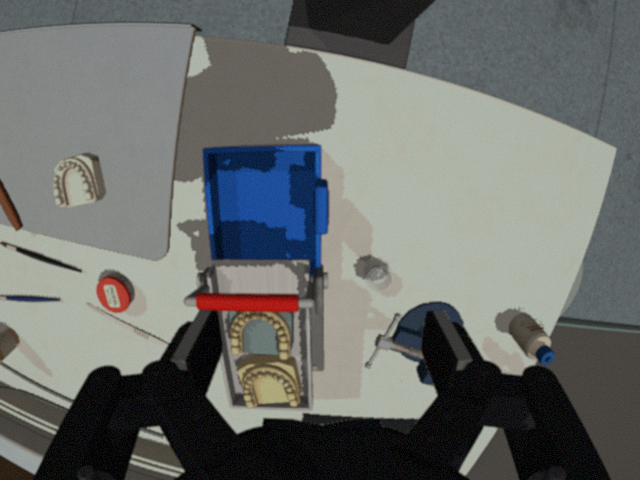

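Run:
```python
from h import *
w=np.load("w7.npz");f=w["f"]
a=wz(w,(204,148.5),.035);b=wz(w,(321,144.5),.035)
y=np.radians(11.1);R=np.array([[np.cos(y),-np.sin(y)],[np.sin(y),np.cos(y)]]);o=np.array([.520,-.0594])
S=lambda q:R.T@(q[:2]-o)
print("near edge",S(a),S(b),np.linalg.norm(a-b))
m=red(f);m[:, :170]=0;E=[]
for u in range(200,292):
  r=np.nonzero(m[280:330,u])[0]+280;E.append((wz(w,(u,r[0]-.5),.139)+wz(w,(u,r[-1]+.5),.139))/2)
E=np.array(E);a=np.polyfit(E[:,1],E[:,0],1);print("bar yaw",np.degrees(np.arctan(-a[0])))
c=np.argwhere(m)[:,1];print(c.min(),c.max())
for u in(c.min(),c.max()):
  v=np.nonzero(m[:,u])[0].mean();print(S(wz(w,(u,v),.139)))
print("mid",S(E.mean(0)))
print("lip",[S(wz(w,p,.074)) for p in((214,264),(309,261))])
```

```text
near edge [-0.1311 -0.0555] [-0.1317  0.0575] 0.11302411766071634
bar yaw 11.279839326859014
196 297
[-0.0265 -0.04  ]
[-0.0235  0.0394]
mid [-0.023  -0.0006]
lip [array([-0.0273, -0.0427]), array([-0.0308,  0.0465])]
```

```bash
python3 -m handwheel '[[0.0043,-0.029,0.0257,0,0,0],[0.0043,-0.029,0.0257,0,0,0],[0.0043,-0.029,0.0257,0,0,0],[0.0043,-0.029,0.0257,0,0,0],[0,0,0,0,-0.0306,0],[0,0,0,0,-0.0306,0],[0,0,0,0,-0.0306,0],[0,0,0,0,-0.0306,0],[0,0,0,0,0,0],[0,0,0,0,0,0]]' 1
cat >> h.py <<'E'
def stand(q):
    y=np.radians(11.2);R=np.array([[np.cos(y),-np.sin(y)],[np.sin(y),np.cos(y)]]);o=np.array([.520,-.0594])
    return np.r_[R.T@(q[:2]-o),q[2]]
def tip():
    s=env.get_state();T=s["position"]+s["tcp_rot"]@[0,0,.173];a=s["tcp_rot"]
    ys=np.radians(11.2);xs=np.array([np.cos(ys),np.sin(ys),0])
    al=np.arctan2(a[:,2]@xs,-a[2,2]);t=stand(T);B=np.array([-.024,.139])
    d=np.array([t[0],t[2]])-B
    print("tip stand",t,"tcp",stand(s["position"]),"alpha",np.degrees(al),"behind",d@[np.cos(al),np.sin(al)],"e",d@[np.sin(al),-np.cos(al)],"yaw",np.degrees(np.arctan2(-a[0,1],a[1,1])),"F",s["wrist_force"])
E
python3 - <<'E'
from h import *
tip()
s=env.get_state();w=env.snapshot("wrist");np.savez("w8.npz",f=w["frame"],K=w["intrinsics"],T=w["T_tool_cam"],p=s["position"],R=s["tcp_rot"])
cv2.imwrite("pics/w8.png",w["frame"][:,:,::-1])
E
```

```text
time: 15.85
position: [0.4349, -0.0761, 0.3606]
tcp_rot: [[-0.912, -0.189, 0.364], [-0.176, 0.982, 0.07], [-0.37, 0.0, -0.929]]
wrist_force: [0.4, 0.3, 0.6]
opening: -0.002
tip stand [-0.0226 -0.0002  0.1999] tcp [-0.0867  0.0001  0.3606] alpha 21.735167264885913 behind 0.023809678110975122 e -0.05606838964816287 yaw 10.906196110064938 F [0.3521 0.3443 0.6067]
```

View pics/w8.png

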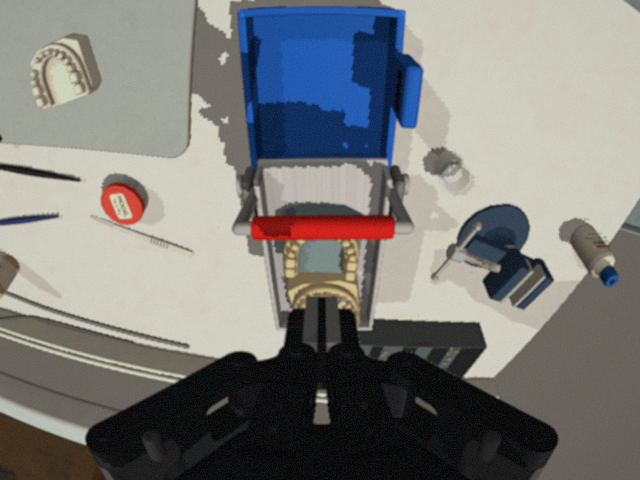

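```bash
python3 -m handwheel '[[-0.008,0,0.01,0,0,0],[0,0,0.02,0,0,0],[0,0,0.025,0,0,0],[0,0,0.025,0,0,0],[0,0,0.022,0,0,0],[0,0,0.018,0,0,0],[0,0,0.01,0,0,0],[0,0,0.002,0,0,0],[0,0,0,0,0,0],[0,0,0,0,0,0]]' 1
python3 - <<'E'
from h import *
tip()
s=env.get_state();w=env.snapshot("wrist")
cv2.imwrite("pics/w9.png",w["frame"][:,:,::-1])
E
```

```text
time: 16.73
position: [0.4639, -0.0705, 0.3025]
tcp_rot: [[-0.91, -0.19, 0.369], [-0.176, 0.982, 0.071], [-0.376, -0.0, -0.927]]
wrist_force: [-0.2, -0.1, 0.4]
opening: 0.003
tip stand [ 0.0078 -0.0003  0.1421] tcp [-0.0572 -0.      0.3025] alpha 22.059102123362013 behind 0.030646438995248836 e 0.009050462205527614 yaw 10.92512838329903 F [-0.1981 -0.1136  0.4416]
```

View pics/w9.png

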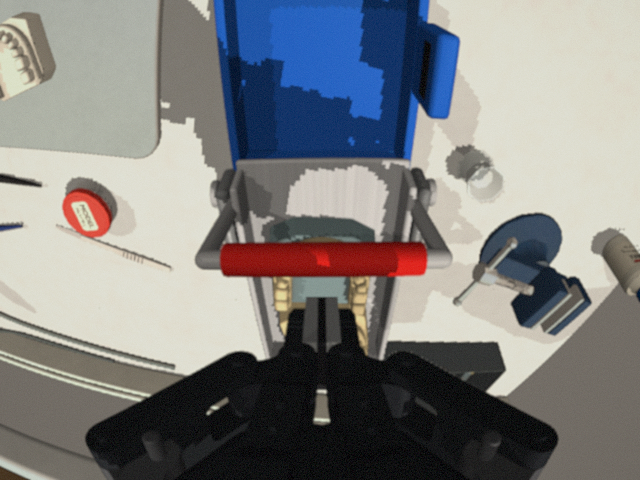

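Run:
```python
import numpy as np
al=np.radians(22);p0=np.arctan2(14,69);r=70.4
B=lambda t:np.array([-10-r*np.sin(p0+t),70+r*np.cos(p0+t)])
for i in range(0,42):
    d=B((i+1)*.025)-B(i*.025); print(i,round((i+1)*.025,3),"x %.4f z %.4f"%(d@[-np.cos(al),-np.sin(al)]/500,d@[np.sin(al),-np.cos(al)]/500))
```

```text
0 0.025 x 0.0035 z -0.0006
1 0.05 x 0.0035 z -0.0005
2 0.075 x 0.0035 z -0.0004
3 0.1 x 0.0035 z -0.0003
4 0.125 x 0.0035 z -0.0003
5 0.15 x 0.0035 z -0.0002
6 0.175 x 0.0035 z -0.0001
7 0.2 x 0.0035 z 0.0000
8 0.225 x 0.0035 z 0.0001
9 0.25 x 0.0035 z 0.0002
10 0.275 x 0.0035 z 0.0003
11 0.3 x 0.0035 z 0.0004
12 0.325 x 0.0035 z 0.0005
13 0.35 x 0.0035 z 0.0005
14 0.375 x 0.0035 z 0.0006
15 0.4 x 0.0034 z 0.0007
16 0.425 x 0.0034 z 0.0008
17 0.45 x 0.0034 z 0.0009
18 0.475 x 0.0034 z 0.0010
19 0.5 x 0.0034 z 0.0011
20 0.525 x 0.0033 z 0.0011
21 0.55 x 0.0033 z 0.0012
22 0.575 x 0.0033 z 0.0013
23 0.6 x 0.0032 z 0.0014
24 0.625 x 0.0032 z 0.0015
25 0.65 x 0.0032 z 0.0015
26 0.675 x 0.0031 z 0.0016
27 0.7 x 0.0031 z 0.0017
28 0.725 x 0.0030 z 0.0018
29 0.75 x 0.0030 z 0.0019
30 0.775 x 0.0029 z 0.0019
31 0.8 x 0.0029 z 0.0020
32 0.825 x 0.0028 z 0.0021
33 0.85 x 0.0028 z 0.0021
34 0.875 x 0.0027 z 0.0022
35 0.9 x 0.0027 z 0.0023
36 0.925 x 0.0026 z 0.0023
37 0.95 x 0.0026 z 0.0024
38 0.975 x 0.0025 z 0.0025
39 1.0 x 0.0024 z 0.0025
40 1.025 x 0.0024 z 0.0026
41 1.05 x 0.0023 z 0.0027
```

```bash
python3 -m handwheel '[[0.004,0,0.002,0,0,0],[0.004,0,0.002,0,0,0],[0.004,0,0.001,0,0,0],[0.004,0,0,0,0,0],[0.004,0,0,0,0,0],[0.003,0,0,0,0,0],[0.003,0,0,0,0,0],[0.003,0,0,0,0,0],[0.003,0,0,0,0,0],[0.003,0,0,0,0,0]]' 1
python3 - <<'E'
from h import *
tip()
w=env.snapshot("wrist")
cv2.imwrite("pics/w10.png",w["frame"][:,:,::-1])
E
```

```text
time: 17.62
position: [0.4506, -0.073, 0.2949]
tcp_rot: [[-0.907, -0.191, 0.375], [-0.177, 0.982, 0.072], [-0.382, -0.001, -0.924]]
wrist_force: [4.6, 0.8, 3.4]
opening: 0.001
tip stand [-0.0046 -0.0002  0.1351] tcp [-0.0707  0.0001  0.2949] alpha 22.461081118265938 behind 0.01643232239760279 e 0.011065084021314908 yaw 10.995142427576136 F [4.5836 0.7819 3.3731]
```

View pics/w10.png

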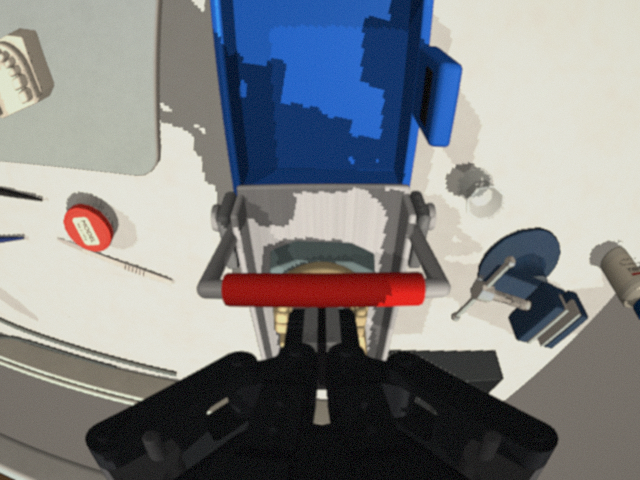

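```bash
python3 -m handwheel '[[0.0035,0,-0.0005,0,0,0],[0.0035,0,-0.0004,0,0,0],[0.0035,0,-0.0003,0,0,0],[0.0035,0,-0.0003,0,0,0],[0.0035,0,-0.0002,0,0,0],[0.0035,0,-0.0001,0,0,0],[0.0035,0,0,0,0,0],[0.0035,0,0.0001,0,0,0],[0.0035,0,0.0002,0,0,0],[0.0035,0,0.0003,0,0,0]]' 1
cat > v.py <<'E'
import sys
from h import *
tip()
k=sys.argv[1]
w=env.snapshot("wrist")["frame"][:,:,::-1];s=env.snapshot("scene")["frame"][:,:,::-1]
s=cv2.resize(s[180:330,240:400],(512,480),interpolation=cv2.INTER_CUBIC)
cv2.imwrite(f"pics/{k}.png",cv2.resize(np.hstack([w[:,140:500],s]),(800,440)))
E
python3 v.py a1
```

```text
time: 18.5
position: [0.4326, -0.0766, 0.2875]
tcp_rot: [[-0.91, -0.19, 0.369], [-0.176, 0.982, 0.071], [-0.376, -0.0, -0.927]]
wrist_force: [3.5, -0.1, 4.5]
opening: -0.005
tip stand [-0.024  -0.0002  0.1272] tcp [-0.0891  0.0001  0.2875] alpha 22.079579730722767 behind -0.004496568489267572 e 0.010959630651283239 yaw 10.924290173817198 F [ 3.513  -0.1104  4.4871]
```

View pics/a1.png

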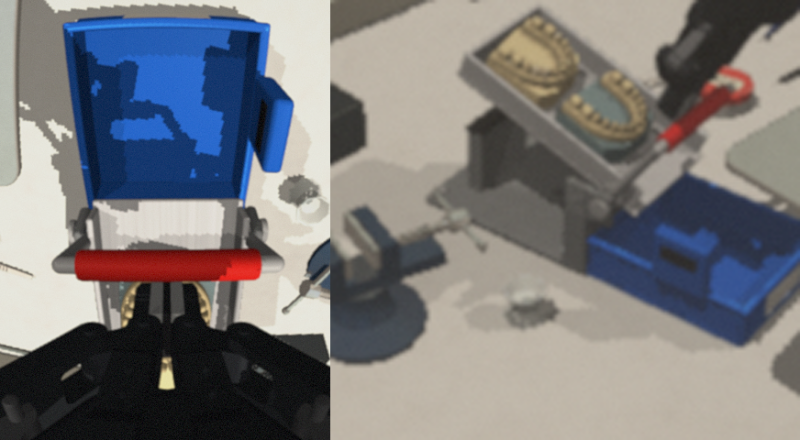

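```bash
python3 -m handwheel '[[0.003,0,0.0004,0,0,0],[0.003,0,0.0005,0,0,0],[0.003,0,0.0006,0,0,0],[0.003,0,0.0007,0,0,0],[0.003,0,0.0007,0,0,0],[0,0,0,0,0,0],[0,0,0,0,0,0],[0,0,0,0,0,0],[0,0,0,0,0,0],[0,0,0,0,0,0]]' 1
python3 v.py a2
```

```text
time: 19.43
position: [0.4255, -0.0779, 0.2824]
tcp_rot: [[-0.911, -0.189, 0.366], [-0.175, 0.982, 0.071], [-0.372, 0.0, -0.928]]
wrist_force: [0.4, 0.4, 0.4]
opening: 0.003
tip stand [-0.0318 -0.0001  0.1218] tcp [-0.0963  0.0002  0.2824] alpha 21.86622819573965 behind -0.013664533782181345 e 0.013000045446334901 yaw 10.89535252462208 F [0.3975 0.4028 0.4336]
```

View pics/a2.png

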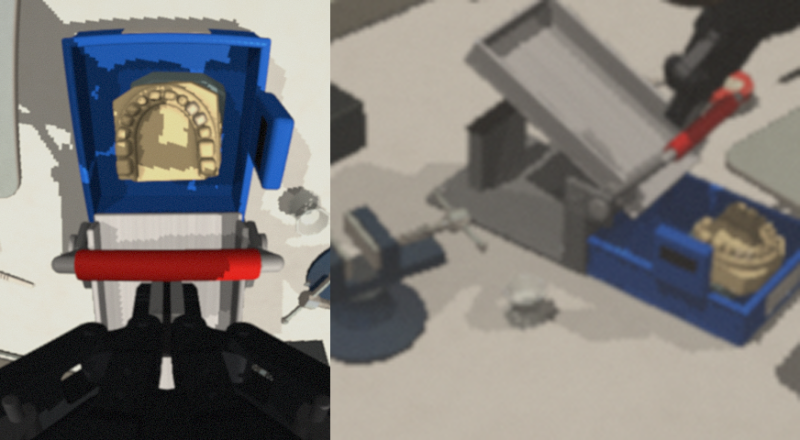

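```bash
python3 -m handwheel '[[0.002,0,0.0006,0,0,0],[0.002,0,0.0006,0,0,0],[0.002,0,0.0006,0,0,0],[0,0,0,0,0,0],[0,0,0,0,0,0],[0,0,0,0,0,0],[0,0,0,0,0,0],[0,0,0,0,0,0],[0,0,0,0,0,0],[0,0,0,0,0,0]]' 1
python3 v.py a3
python3 - <<'E'
from h import *
s=env.snapshot("scene")["frame"][:,:,::-1];t=env.snapshot("top")["frame"][:,:,::-1]
cv2.imwrite("pics/a3b.png",np.hstack([cv2.resize(s[220:310,320:400],(400,450),interpolation=cv2.INTER_CUBIC),cv2.resize(t[230:320,320:400],(400,450),interpolation=cv2.INTER_CUBIC)]))
E
```

```text
time: 20.37
position: [0.4239, -0.0782, 0.2811]
tcp_rot: [[-0.91, -0.189, 0.368], [-0.176, 0.982, 0.071], [-0.375, 0.0, -0.927]]
wrist_force: [0.9, -0.4, 1.3]
opening: 0.002
tip stand [-0.0331 -0.0001  0.1207] tcp [-0.098   0.0002  0.2811] alpha 22.02781535776042 behind -0.015258563056197475 e 0.013521653447347005 yaw 10.91719949284521 F [ 0.9408 -0.3795  1.2994]
```

View pics/a3.png

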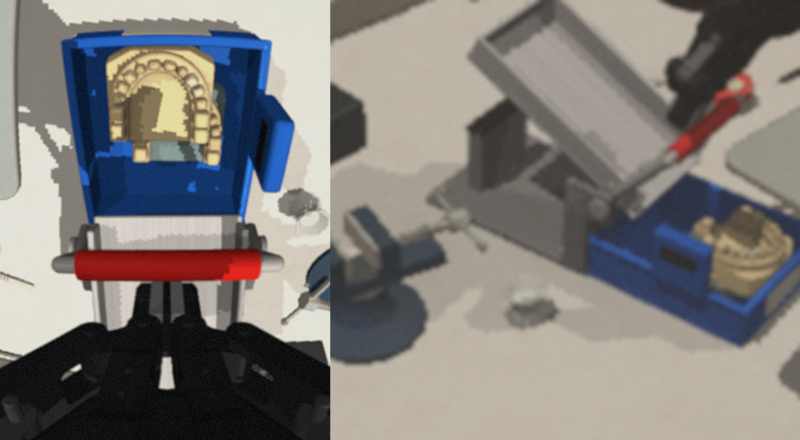

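View pics/a3b.png

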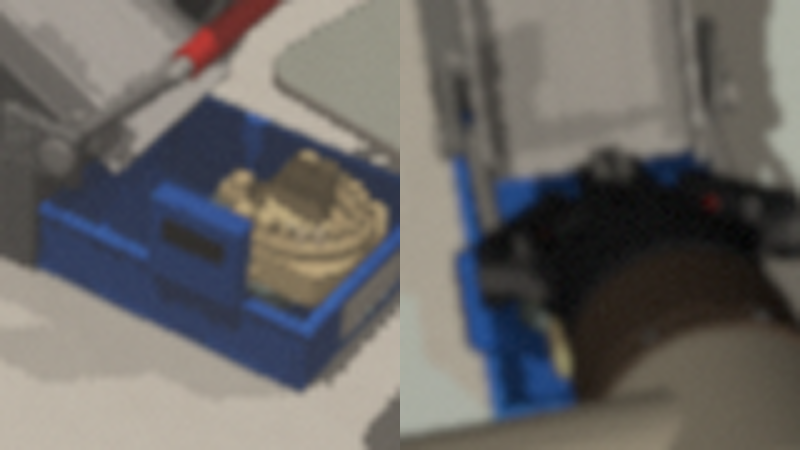

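```bash
python3 -m handwheel '[[0,0,0,0,0,0],[0,0,0,0,0,0],[0,0,0,0,0,0],[0,0,0,0,0,0],[0,0,0,0,0,0],[0,0,0,0,0,0],[0,0,0,0,0,0],[0,0,0,0,0,0],[0,0,0,0,0,0],[0,0,0,0,0,0]]' 1
python3 v.py a4
python3 - <<'E'
from h import *
s=env.get_state();w=env.snapshot("wrist");np.savez("w12.npz",f=w["frame"],K=w["intrinsics"],T=w["T_tool_cam"],p=s["position"],R=s["tcp_rot"]);sc=env.snapshot("scene");np.savez("s12.npz",f=sc["frame"],K=sc["intrinsics"],T=sc["cam_to_world"])
cv2.imwrite("pics/a4b.png",np.hstack([cv2.resize(sc["frame"][220:310,320:400,::-1],(400,450),interpolation=cv2.INTER_CUBIC),cv2.resize(w["frame"][:225,210:410,::-1],(400,450),interpolation=cv2.INTER_CUBIC)]))
E
```

```text
time: 21.4
position: [0.4239, -0.0782, 0.2811]
tcp_rot: [[-0.91, -0.189, 0.368], [-0.176, 0.982, 0.071], [-0.375, -0.0, -0.927]]
wrist_force: [0.7, 1.1, 1.4]
opening: -0.002
tip stand [-0.0331 -0.0001  0.1207] tcp [-0.098   0.0002  0.2811] alpha 22.029112588817874 behind -0.015259949201088792 e 0.013514009283162378 yaw 10.920963009160769 F [0.6677 1.1329 1.3842]
```

View pics/a4b.png

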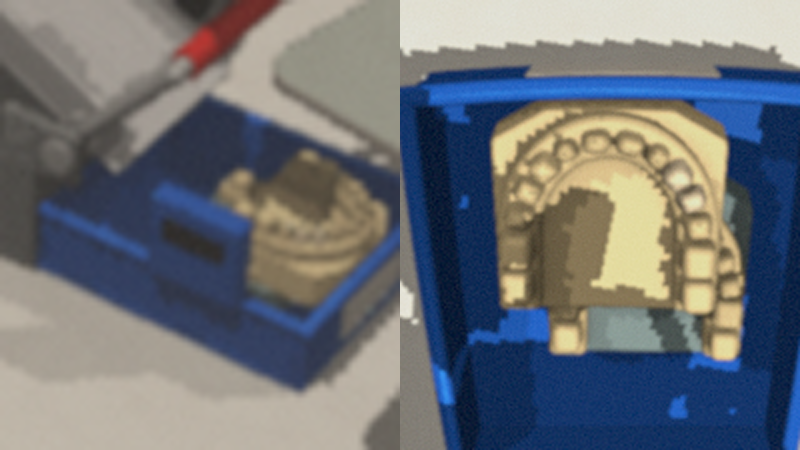

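View pics/a4.png

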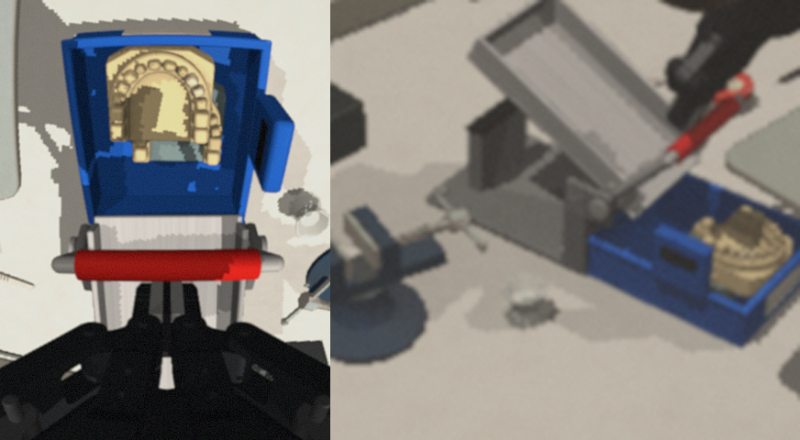

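Run:
```python
from h import *
w=np.load("w12.npz")
P=lambda u,v:(210+(u-400+.5)/2-.5,(v+.5)/2-.5)
for z in(.03,.04,.05,.06):
  a=wz(w,P(494,150),z);b=wz(w,P(726,150),z);c=wz(w,P(605,105),z); print(z,np.linalg.norm(a-b)*1e3,"base rear x",stand(c)[0]*1e3,"ctr y",(stand(a)+stand(b))[1]*500)
```

```text
0.03 60.05610535420472 base rear x -123.48817391438476 ctr y -3.3796669550557428
0.04 56.90182120701674 base rear x -125.61688597967182 ctr y -3.1799907184116205
0.05 53.74753705982877 base rear x -127.74559804495891 ctr y -2.980314481767518
0.06 50.5932529126408 base rear x -129.87431011024603 ctr y -2.780638245123406
```

```bash
python3 -m handwheel '[[-0.0035,0,-0.0009,0,0,0],[-0.0035,0,-0.0008,0,0,0],[-0.0035,0,-0.0007,0,0,0],[-0.0035,0,-0.0006,0,0,0],[-0.0035,0,-0.0005,0,0,0],[-0.0035,0,-0.0004,0,0,0],[-0.0035,0,-0.0003,0,0,0],[-0.0035,0,-0.0002,0,0,0],[-0.0035,0,-0.0001,0,0,0],[-0.0035,0,0,0,0,0]]' 1
python3 v.py b1
python3 -m handwheel '[[-0.0035,0,0,0,0,0],[-0.0035,0,0,0,0,0],[-0.0035,0,0,0,0,0],[-0.0035,0,0,0,0,0],[-0.0035,0,0,0,0,0],[-0.0035,0,0,0,0,0],[-0.0035,0,0,0,0,0],[-0.0035,0,0,0,0,0],[-0.0035,0,0,0,0,0],[-0.0035,0,0,0,0,0]]' 1
python3 v.py b2
```

```text
time: 22.43
position: [0.4392, -0.0753, 0.2899]
tcp_rot: [[-0.91, -0.189, 0.368], [-0.176, 0.982, 0.071], [-0.375, 0.0, -0.927]]
wrist_force: [1.7, 1.1, -0.2]
opening: -0.001
tip stand [-0.0175 -0.0002  0.1295] tcp [-0.0824  0.0001  0.2899] alpha 22.03571158556448 behind 0.002479772871899803 e 0.011256593877861008 yaw 10.918993733205474 F [ 1.692   1.1311 -0.2043]
time: 23.37
position: [0.4549, -0.0723, 0.2963]
tcp_rot: [[-0.911, -0.189, 0.367], [-0.175, 0.982, 0.071], [-0.374, 0.0, -0.927]]
wrist_force: [0.1, -0.5, -0.2]
opening: 0.003
tip stand [-0.0017 -0.0003  0.1358] tcp [-0.0664  0.      0.2963] alpha 21.976256530244154 behind 0.019532665314641748 e 0.011288594082916006 yaw 10.908963727152141 F [ 0.1106 -0.4744 -0.1944]
```

View pics/b1.png

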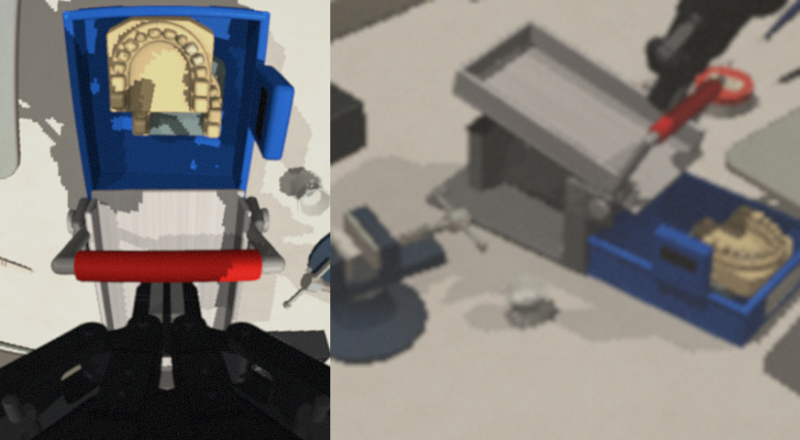

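View pics/b2.png

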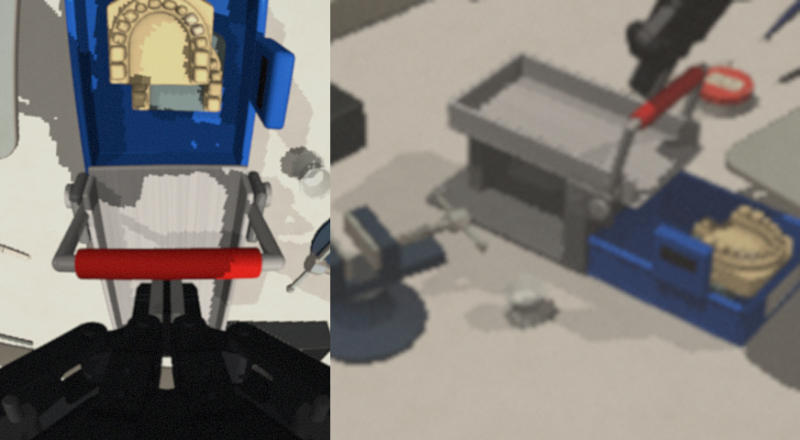

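```bash
python3 -m handwheel '[[-0.003,0,0,0,0,0],[-0.003,0,0,0,0,0],[-0.003,0,0,0,0,0],[-0.003,0,0,0,0,0],[-0.003,0,0,0,0,0],[-0.003,0,0,0,0,0],[-0.003,0,0,0,0,0],[0,0,0,0,0,0],[0,0,0,0,0,0],[0,0,0,0,0,0]]' 1
python3 -m handwheel '[[0,0,-0.01,0,0,0],[0,0,-0.02,0,0,0],[0,0,-0.03,0,0,0],[0,0,-0.04,0,0,0],[0,0,-0.04,0,0,0],[0,0,-0.04,0,0,0],[0,0,-0.03,0,0,0],[0,0,-0.01,0,0,0],[0,0,0,0,0,0],[0,0,0,0,0,0]]' 1
python3 v.py b3
python3 - <<'E'
from h import *
t=env.snapshot("top");cv2.imwrite("pics/tb3.png",cv2.resize(t["frame"][170:360,180:480,::-1],None,fx=2.66,fy=2.66,interpolation=cv2.INTER_CUBIC))
E
```

```text
time: 24.3
position: [0.4644, -0.0704, 0.3002]
tcp_rot: [[-0.91, -0.189, 0.368], [-0.176, 0.982, 0.071], [-0.375, 0.0, -0.927]]
wrist_force: [-0.3, -0.5, -0.5]
opening: -0.001
time: 25.13
position: [0.4236, -0.0783, 0.4022]
tcp_rot: [[-0.91, -0.189, 0.369], [-0.175, 0.982, 0.071], [-0.375, 0.0, -0.927]]
wrist_force: [-1.1, -0.1, 0.1]
opening: 0.001
tip stand [-0.0333 -0.0001  0.2419] tcp [-0.0983  0.0002  0.4022] alpha 22.05076368599289 behind 0.02999042355002546 e -0.09885192449157257 yaw 10.909042529335599 F [-1.0683 -0.0729  0.1174]
```

View pics/b3.png

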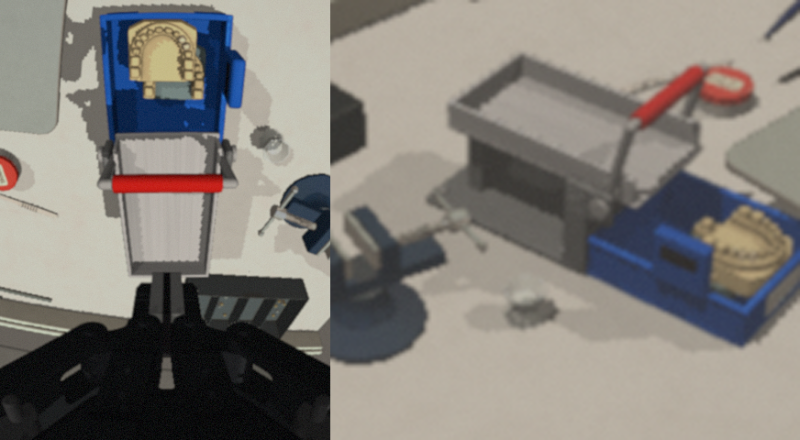

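View pics/tb3.png

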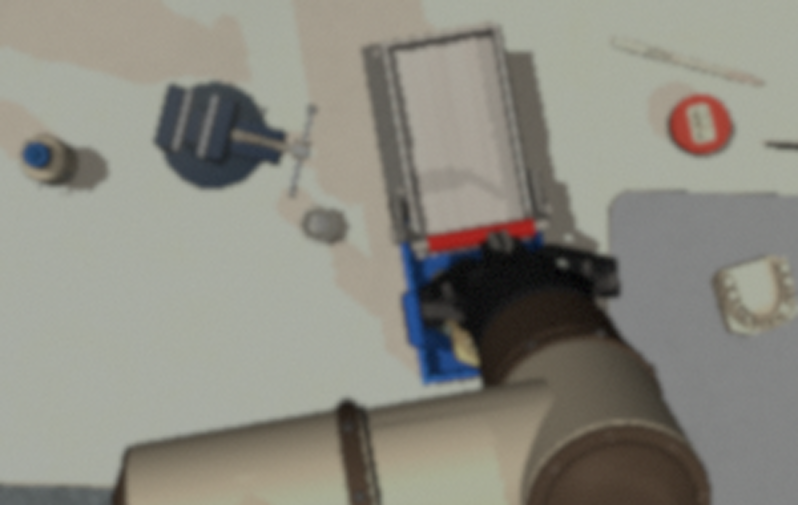

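```bash
python3 -m handwheel '[[0,0,0,0,0,0],[0,0,0,0,0,0],[0,0,0,0,0,0],[0,0,0,0,0,0],[0,0,0,0,0,0],[0,0,0,0,0,0],[0,0,0,0,0,0],[0,0,0,0,0,0],[0,0,0,0,0,0],[0,0,0,0,0,0]]' 1
python3 - <<'E'
from h import *
s=env.get_state();d=env.snapshot("wrist");w=dict(f=d["frame"],K=d["intrinsics"],T=d["T_tool_cam"],p=s["position"],R=s["tcp_rot"])
f=d["frame"];h=cv2.cvtColor(f,cv2.COLOR_RGB2HSV);m=((h[...,0]>105)&(h[...,0]<125)&(h[...,1]>150)&(h[...,2]>50)).astype(np.uint8)
m[160:]=0
tops=[(u,np.nonzero(m[:,u])[0]) for u in range(240,390,10)]
print([(u,r[0]) for u,r in tops if len(r)])
E=np.array([stand(wz(w,(u,r[0]),.035)) for u,r in tops if len(r)>20]);print(E)
cv2.imwrite("pics/end.png",f[:,:,::-1])
E
```

```text
time: 26.12
position: [0.4239, -0.0782, 0.4023]
tcp_rot: [[-0.91, -0.189, 0.368], [-0.176, 0.982, 0.071], [-0.375, 0.0, -0.927]]
wrist_force: [0.0, -0.2, 0.2]
opening: -0.003
[(250, np.int64(16)), (260, np.int64(14)), (270, np.int64(14)), (280, np.int64(13)), (290, np.int64(14)), (300, np.int64(14)), (310, np.int64(14)), (320, np.int64(14)), (330, np.int64(14)), (340, np.int64(14)), (350, np.int64(14)), (360, np.int64(13)), (370, np.int64(14)), (380, np.int64(15))]
[[-0.1328 -0.0481  0.035 ]
 [-0.1322 -0.0401  0.035 ]
 [-0.1327 -0.0322  0.035 ]
 [-0.1315 -0.0244  0.035 ]
 [-0.1312 -0.0166  0.035 ]
 [-0.1311 -0.0088  0.035 ]
 [-0.131  -0.001   0.035 ]
 [-0.131   0.0068  0.035 ]
 [-0.1311  0.0146  0.035 ]
 [-0.1312  0.0224  0.035 ]
 [-0.1323  0.0303  0.035 ]
 [-0.1318  0.0382  0.035 ]
 [-0.1314  0.0461  0.035 ]]
```

View pics/end.png

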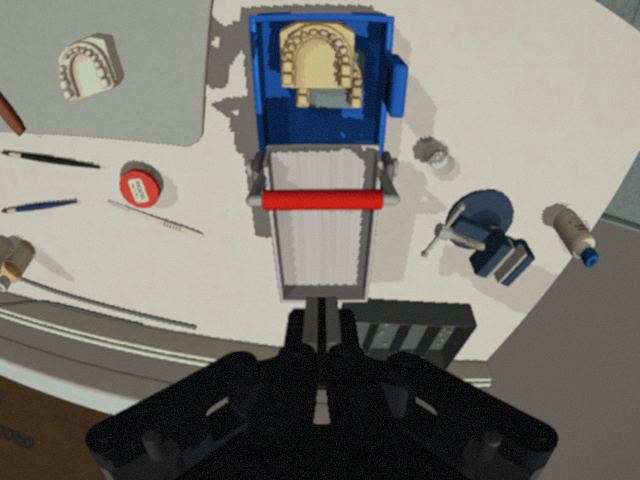

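```bash
python3 -c "
from rig import env
print(env.close_job())"
```

```text
the job is handed in; nothing more can be done
None
```

I slid the pan by its tab until it stood against the stand. Then I pushed the handle bar over slowly with the shut fingertips until both models slid into the pan, and let the tray down behind the fingers. The job was handed in at about 26 s; it gave no verdict.

What the last checks showed:
- **Pan:** flush and square. Its origin measured about 65 mm in front of the stand origin (64 mm is fully docked), about 1 mm off to the side, and within about 1° of square.
- **Tray:** it was held at about 0.46 rad for more than a second with both models already in the pan. That angle is worked out from fingertip travel, and I did not tip further because the tray was already empty. Its rear corners are back at their starting pixels.
- **Models:** both are at rest inside the pan. The tan one lies stacked on the blue one near the label end. I estimate its base at 30–40 mm high, so its centre should be below the 60 mm limit, but this is only a size-based estimate.
- **Bystanders and contact:** the bottle, tin and dish look unmoved. Wrist force was near zero at the end, with the fingers well clear of everything.

While docking, the gripper pressed the pan down with about 23 N for a moment, and I eased that off by raising it slightly. Nothing else went wrong or disagreed.

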